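Change the tube carrier on the sloped loading stand

ROBOT

A 6-joint arm with a two-finger parallel gripper is mounted at the origin on the work surface. World frame = base frame: x ahead of the robot, y to its left, z up, the work surface at z = 0. Lengths are in mm, angles in rad, forces in N, time in s.
With the tool pointing down it reaches from about 275 to 1000 mm from the base axis. Payload 8.4 kg.
Tool frame: the origin (TCP) lies at the very end of the fingers, on their centre line; the grasp point (between the pads) lies 19 mm behind it; z points along the fingers, y is the line along which they close (so a half turn about z gives the same grasp; the last joint's range is limited). The gripper opens to 85 mm and grips with 20 to 120 N. Pads are 22 mm wide; open, the fingers measure 114 mm over their backs; the gripper's body (76 mm by 85 mm) begins 54 mm behind the grasp point. The pads swing forward as they close: fully open they stand 13 mm farther back than shut.
Start: joints at [-1.257, 0.353, 1.633, -0, 1.155, -0.002], TCP at [194.109, -594.096, 231.281] pointing down, gripper open.
Joint ranges: [-2.63, 2.63], [-0.92, 2.1], [0.06, 2.66], [-1.3, 4.44], [0, 2.69], [-3.02, 3.02]. Speed limits (rad/s): [2.22, 2.22, 2.79, 3.14, 3.14, 3.14].

INTERFACE

Orientations are given as [roll, pitch, yaw] about the fixed x, y, z axes, in that order (R = Rz(yaw) Ry(pitch) Rx(roll)).
In Python, from rig import r gives the robot as it stands.
- The arm moves only by the tool servo_tool, never from a script. Its argument "deltas" is a list of rows, each an object of numbers: "x", "y", "z": the shift along the world's x, y, z in mm; "rx", "ry", "rz": the turn, a rotation vector about the world's x, y, z in rad; "gripper": the gripper's target within -1 to 1 (fully open at 1, half-way at 0, shut at -1). A call has 1 to 10 rows; each row is the pose to reach, as a shift and turn from the pose commanded when the call began; what a row does not reach only later rows make up. A row lasts 1/10 s, in which the tool goes at most 50 mm and 8.59 degrees, less where a joint would pass 70% of its speed; a pose out of reach is approached as far as the arm can. A call with a gripper value outside its range is refused whole. The fingers move at their own pace and stop on an object; "newtons" is the grip in N (left out, the last holds). Time passes only in rows, so rows that repeat a pose let the fingers close. It gives the time, the measured TCP pose, the force, the opening and the grip force at its end, in the units of the state.
- r.sense(): the state, without advancing time (a new reading comes with each control period).
- r.grab_frame(name): name is "side" or "top" or "wrist"; returns the picture (420x560x3 uint8, blue, green, red); there is no depth.
- r.camera_params(name): a dict with "mtx" (3x3 intrinsics, pixels), "eye" and "orientation" of the camera in the world. Camera axes: x right, y down, z forward; pixel columns grow to the right and rows downward; lengths in mm; the calibration is good to about 2 mm. A picture is of the moment at which its call begins: read the wrist's pose just before it. camera_params takes no time and is no camera call; for the wrist camera it gives the pose at the moment of the call.
- r.sign_off(): hands the job in; it is judged then, once.
Trained networks look in the newest picture that a camera, given by its name, has taken for a name from the list of things; names that differ only in an ending like _2 or _b are one class to them, and where a whole thing is asked for, a point or a joint stands for the part that bears it (a point fixed in the world has none). Each returns a list of dicts, best first, with "conf" (0 to 1); they miss things now and then, are a little off and sometimes report something else, mostly with a low value. They report only what shows in the picture. A call takes as long as a camera call.
- r.recognise(name, camera): "box" ([left, top, width, height] in pixels, round what is visible of it).
The state is a dict: "clock": time; "qpos": joint angles; "qvel": joint speeds; "joint_efforts": joint torques, N m; "eef_pos": TCP position; "tcp_rot": TCP orientation; "contact_force": force on the tool from outside, world axes, zero at the start; "wrist_torque": the same for the moment, N m; "opening": opening from 0.0 (shut) to 1.0 (fully open); "grasp_force": force on a finger pad.
Only numpy, scipy, OpenCV 4.12 (cv2) and the standard library are available. Lean on these libraries where they do the work, as an engineer would, in place of code of your own. Each camera call takes 0.05 s, during which the arm holds its last target. There are 200 camera calls.

TASK

The carrier with red caps on the sloped loading stand is used up: lift it off and stand it on the narrow level parking rail, centred and squarely along it. Then put the green-capped carrier in the place it left on the sloped rail, centred and squarely along it, flat on the slope and pushed down until it touches the lip. Never tip these two carriers much beyond the slope of the rails, and leave the blue-capped carrier, the bottle, the yellow box and the timer where they are.

Things in the scene. Friction and masses are not known exactly. Their poses are not given: they have to be found in the camera images.
- used: Red-capped carrier: rigid grey block 64 (x) by 44 (y) by 45 mm tall, with six capped tubes fixed in it standing 15 mm proud (60 mm overall), about 0.16 kg, same end for end. Origin: centre of its flat underside; z out through the caps. Grip it by its long sides, 44 mm apart. Starts on one of the two sloped rails, against its lip.
- fresh: Green-capped carrier: rigid grey block 64 (x) by 44 (y) by 45 mm tall, with six capped tubes fixed in it standing 15 mm proud (60 mm overall), about 0.16 kg, same end for end. Origin: centre of its flat underside; z out through the caps. Grip it by its long sides, 44 mm apart. Starts on the bench left or right of the stand, the bottle about 100 mm off its +x end, the yellow box 85 mm off its -x end (centres).
- other: Blue-capped carrier: rigid grey block 64 (x) by 44 (y) by 45 mm tall, with six capped tubes fixed in it standing 15 mm proud (60 mm overall), about 0.16 kg, same end for end. Origin: centre of its flat underside; z out through the caps. Grip it by its long sides, 44 mm apart. Stands on the other sloped rail and stays there untouched; only 36 mm free between it and its neighbour.
- stand: Fixed stand, foot 150 x 220 x 10 mm. Origin on the bench midway between the rails (y = +-40 mm); x to the high end of the slope. A lamp bar hangs over the rails' upper half at x 0 to 28 mm, y +-107 mm, z 180 to 202 mm, on posts at x 50, y +-100 mm. A tool pointing straight down at a rail hits the bar: come in square to the slope, from the low side.
- rail_left: Sloped rail at the stand's +y: a bar 24 mm wide, sloping at 35 degrees, open on both sides. Origin on its upper face, 90 mm above the bench, where the centre of a carrier's underside lies when its end touches the lip. x up the slope, z square out of the upper face. Lip at the low end: 24 mm wide, 12 mm high, inner face at x = -32 mm; the bar's top end is at x = +38 mm.
- rail_right: The same sloped rail at the stand's -y, with the same frame and sizes.
- park: Fixed level parking rail: a black bar 24 mm wide (its y), 80 mm long (its x), its upper face 60 mm above the bench, on a thin web and a blue foot 100 x 80 x 10 mm. Origin on the bench under the bar's centre. Stands on the side of the stand opposite the green-capped carrier.
- bottle: Closed round bottle, 48 mm diameter, 130 mm tall, origin under its centre. Bystander.
- tipbox: Yellow closed box, 50 x 80 x 40 mm tall, origin under its centre. Bystander.
- timer: Small white timer, 50 x 60 x 24 mm tall, lying near the parking rail, origin under its centre. Bystander.

How it is judged:
By the outcome, as a careful person would: the job done as asked, in the order asked, and still so for the second after the job is handed in, with the robot touching nothing.
It also fails if it takes over 72 s, if anything falls off the work surface, if the arm or the gripper's body presses on something with over 40 N, if the wrist force passes 120 N, or if a joint passes its speed limit or range.

## Working session

There is one attempt and no reset: what is moved stays moved. The work goes in short steps, Python scripts to look and compute and a tool call to move; the robot and the scene stay as the last step left them, time stands still between calls to the robot, and variables do not carry over. Pictures are saved under pics/ and viewed, at most 10 in all, crops included, and the job is handed in when it is done.

Besides the shell and the picture viewer there is one more tool, called after "Request:" as name([rows], argument=value, ...), one row to a line, values as JSON. servo_tool: Moves the arm, as the interface text tells. Its arguments: {"type":"object","properties":{"deltas":{"type":"array","items":{"type":"object","properties":{"x":{"type":"number"},"y":{"type":"number"},"z":{"type":"number"},"rx":{"type":"number"},"ry":{"type":"number"},"rz":{"type":"number"},"gripper":{"type":"number"}}}},"newtons":{"type":"number"}},"required":["deltas"]}

```bash
mkdir -p pics; ls; python3 - <<'E'
from rig import r
import cv2,numpy as np
print(r.sense())
for c in("side","top"):
    im=r.grab_frame(c); cv2.imwrite(f"pics/{c}0.png",im)
    p=r.camera_params(c); print(c,p)
    for n in("used","fresh","other","stand","park","bottle","tipbox","timer","rail_left"):
        print(n,[(d['box'],round(d['conf'],2)) for d in r.recognise(n,c)[:2]])
E
```

```text
pics
{'clock': 0.0, 'qpos': array([-1.25743431e+00,  3.53647251e-01,  1.63413323e+00,  2.66937950e-05,
        1.15518017e+00, -2.39694874e-03]), 'qvel': array([-0.00086533, -0.00124744,  0.0002123 , -0.00274307, -0.0010714 ,
        0.00158898]), 'joint_efforts': array([-7.87403078e-04, -6.05256701e+01, -3.42058110e+01,  9.77515924e-05,
        9.65032697e-03, -2.02309320e-05]), 'eef_pos': array([ 193.95151435, -593.65146117,  230.56261752]), 'tcp_rot': array([-3.14022472e+00, -2.76854732e-05,  3.15748149e-01]), 'contact_force': array([ 0.27044442,  0.31000829, -0.1164948 ]), 'wrist_torque': array([ 0.05111342, -0.03217727, -0.01653734]), 'grasp_force': 0.0, 'opening': 0.9992942125943414}
side {'mtx': array([[487.39314809,   0.        , 277.21647662],
       [  0.        , 487.39314809, 216.06114645],
       [  0.        ,   0.        ,   1.        ]]), 'eye': array([108.03396848, 693.95783454, 877.14119803]), 'orientation': array([-2.34307374,  0.01556058, -2.60123441])}
used [([219.7, 197.0, 32.8, 38.0], 0.75), ([196.7, 352.4, 49.1, 51.5], 0.62)]
fresh [([178.4, 323.2, 37.4, 44.0]
[... 337 characters left out ...]
[457.60248914,   0.        , 278.90528492],
       [  0.        , 457.60248914, 204.11235494],
       [  0.        ,   0.        ,   1.        ]]), 'eye': array([ 435.97529952,   -9.29771488, 1125.22108917]), 'orientation': array([-3.06317317,  0.01211638, -1.5858789 ])}
used [([240.2, 151.0, 22.4, 32.3], 0.6)]
fresh [([124.4, 197.4, 28.3, 27.9], 0.87)]
other [([277.3, 154.6, 19.4, 26.7], 0.63), ([240.4, 152.1, 19.0, 31.0], 0.58)]
stand [([216.1, 122.5, 103.7, 74.0], 0.63)]
park [([376.6, 179.2, 41.1, 40.6], 0.96)]
bottle [([124.4, 157.4, 30.7, 23.0], 0.68)]
tipbox [([106.5, 225.5, 38.9, 31.8], 0.84)]
timer [([400.0, 229.8, 27.4, 27.2], 0.78), ([376.6, 179.8, 38.1, 42.0], 0.16)]
rail_left []
```

```bash
python3 - <<'E'
import cv2
im=cv2.imread("pics/top0.png")
cv2.imwrite("pics/topz.png",cv2.resize(im[100:280,90:450],(800,400),interpolation=cv2.INTER_CUBIC))
im=cv2.imread("pics/side0.png")
cv2.imwrite("pics/sidez.png",cv2.resize(im[120:420,130:410],(560,600),interpolation=cv2.INTER_CUBIC))
E
```

```text
(no output)
```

View pics/topz.png

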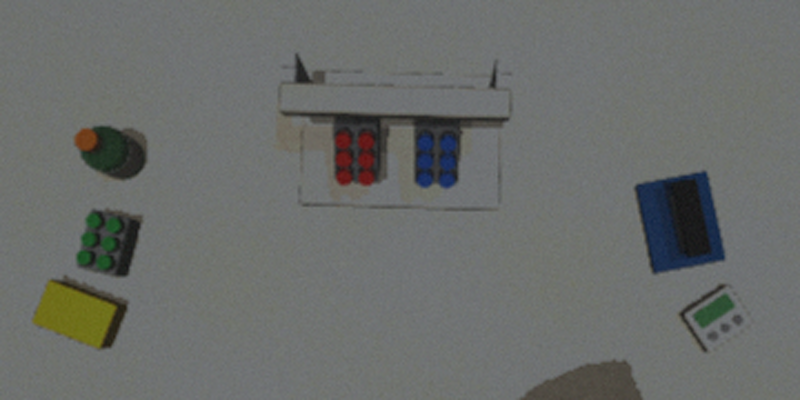

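View pics/sidez.png

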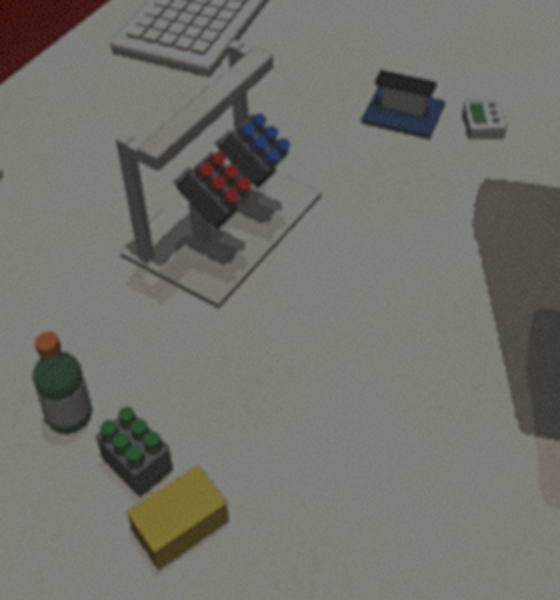

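```bash
cat > h.py <<'E'
import numpy as np,cv2
from scipy.spatial.transform import Rotation as Ro
from scipy.optimize import least_squares
from rig import r
def cam(p): return np.array(p['mtx']),np.array(p['eye']),Ro.from_euler('xyz',p['orientation']).as_matrix()
def ray(p,uv):
    K,e,R=cam(p); d=R@np.linalg.solve(K,[uv[0],uv[1],1]); return e,d/np.linalg.norm(d)
def proj(p,X):
    K,e,R=cam(p); c=(np.atleast_2d(X)-e)@R; q=c@K.T; return q[:,:2]/q[:,2:]
def onz(p,uv,z):
    e,d=ray(p,uv); return e+d*(z-e[2])/d[2]
def tri(ps,uvs):
    A=np.zeros((3,3));b=np.zeros(3)
    for p,u in zip(ps,uvs):
        e,d=ray(p,u);M=np.eye(3)-np.outer(d,d);A+=M;b+=M@e
    return np.linalg.solve(A,b)
HUE={'red':[(0,8),(172,180)],'green':[(50,80)],'blue':[(105,125)],'yellow':[(24,34)]}
def mask(im,col,smin=120,vmin=40):
    h=cv2.cvtColor(im,cv2.COLOR_BGR2HSV);m=np.zeros(im.shape[:2],np.uint8)
    for a,b in HUE[col]: m|=cv2.inRange(h,(a,smin,vmin),(b,255,255))
    return m
def blob(im,col,box,pad=4,**k):
    x,y,w,h=[int(v) for v in box];m=mask(im,col,**k);q=np.zeros_like(m)
    s=np.s_[max(0,y-pad):y+h+pad,max(0,x-pad):x+w+pad];q[s]=m[s]
    pts=np.argwhere(q)[:,::-1].astype(np.float32)
    return pts.mean(0),len(pts),cv2.minAreaRect(pts),q
E
python3 - <<'E'
from h import *
T=cv2.imread("pics/top0.png");S=cv2.imread("pics/side0.png")
pt,ps=r.camera_params("top"),r.camera_params("side")
B={'red':((240,151,22,32),(219,197,33,38)),'green':((124,197,28,28),(178,323,37,44)),'blue':((277,154,20,28),(244,177,34,34))}
for c,(bt,bs) in B.items():
    a=blob(T,c,bt);b=blob(S,c,bs)
    X=tri((pt,ps),(a[0],b[0]));print(c,X.round(1),a[1],b[1],a[2],'res',(proj(pt,X)-a[0]).round(1),(proj(ps,X)-b[0]).round(1))
    # long axis direction
    box=cv2.boxPoints(a[2]);print([onz(pt,q,X[2])[:2].round(0) for q in box])
# black bar of park in top and side: dark pixels in box
for im,p,bx in((T,pt,(376,179,41,41)),(S,ps,(307,158,47,32))):
    g=im.max(2);x,y,w,h=bx;q=np.zeros_like(g);q[y:y+h,x:x+w]=(g[y:y+h,x:x+w]<38)
    n,l,st,ce=cv2.connectedComponentsWithStats(q);i=1+st[1:,4].argmax()
    pts=np.argwhere(l==i)[:,::-1].astype(np.float32);R=cv2.minAreaRect(pts)
    print('park',st[i],R,[onz(p,u,60)[:2].round(0) for u in cv2.boxPoints(R)],onz(p,R[0],60).round(0))
for c,z,uv in(('bottle',130,(90/2.222+89,139/2.222+100)),('box',40,(80/2.222+90,315/2.222+100)),('timer',24,(715/2.222+90,318/2.222+100))): print(c,onz(pt,uv,z).round(0))
# lamp bar ends top
print([onz(pt,(u/2.222+90,v/2.222+100),202).round(0)[:2] for u,v in((281,84),(510,90),(511,118),(281,113))])
E
```

```text
red [588.8  65.6 135.6] 267 233 ((249.0, 170.5), (23.0, 16.0), 90.0) res [[-0.2 -0.3]] [[0.4 0.1]]
[array([614.,  83.]), array([614.,  48.]), array([563.,  49.]), array([564.,  83.])]
green [516.9 343.9  55.8] 175 129 ((133.98687744140625, 208.05572509765625), (14.77303695678711, 23.01845359802246), 13.240518569946289) res [[-0.4 -0.6]] [[0.9 0.1]]
[array([494., 366.]), array([547., 354.]), array([538., 320.]), array([486., 332.])]
blue [585.9 -14.2 134.4] 260 164 ((286.0, 171.5), (23.0, 16.0), 90.0) res [[-0.3 -0.5]] [[0.6 0.1]]
[array([611.,   2.]), array([610., -33.]), array([560., -32.]), array([560.,   3.])]
park [390 181  20  34 440] ((399.1592102050781, 197.75599670410156), (33.78571701049805, 13.596691131591797), 78.11134338378906) [array([ 566., -256.]), array([ 572., -287.]), array([ 495., -300.]), array([ 489., -269.])] [ 530. -278.   60.]
park [319 158  28  10 132] ((332.4615173339844, 161.6923065185547), (27.064023971557617, 6.275715351104736), 11.309932708740234) [array([ 561., -254.]), array([ 571., -280.]), array([ 498., -295.]), array([ 489., -269.])] [ 530. -275.   60.]
bottle [612. 330. 130.]
box [438. 367.  40.]
timer [ 424. -313.   24.]
[array([647., 127.]), array([638., -84.]), array([612., -85.]), array([620., 127.])]
```

```bash
python3 - <<'E'
from h import *
s=r.sense();p=r.camera_params("wrist");K,e,R=cam(p);Rt=Ro.from_euler('xyz',s['tcp_rot']).as_matrix()
print(Rt.T@(e-s['eef_pos']),(Rt.T@R).round(3),K)
print(Rt.round(3))
# relative move to above park: yaw .17, tcp at z=250
print(np.array([530,-277,0])-s['eef_pos'])
E
```

```text
[  78.75881718   -0.43495005 -141.84644032] [[-0.001 -0.952 -0.305]
 [ 1.    -0.001 -0.001]
 [ 0.001 -0.305  0.952]] [[293.32329802   0.         278.39243107]
 [  0.         293.32329802 207.63504383]
 [  0.           0.           1.        ]]
[[ 0.951  0.311  0.   ]
 [ 0.311 -0.951 -0.   ]
 [ 0.     0.    -1.   ]]
[ 335.87464857  317.126077   -231.30393801]
```

Request:
servo_tool([
  {"x": 20,"y": 16,"rz": 0.149},
  {"x": 40,"y": 32,"rz": 0.298},
  {"x": 60,"y": 48,"rz": 0.447},
  {"x": 80,"y": 64,"rz": 0.596},
  {"x": 100,"y": 80,"rz": 0.745},
  {"x": 120,"y": 96,"rz": 0.894},
  {"x": 140,"y": 112,"rz": 1.043},
  {"x": 160,"y": 128,"rz": 1.192},
  {"x": 180,"y": 144,"rz": 1.341},
  {"x": 200,"y": 160,"rz": 1.49},
])

```text
invalid input
```

Request:
servo_tool([
  {"x": 16,"y": 16,"rz": 0.149},
  {"x": 32,"y": 32,"rz": 0.298},
  {"x": 48,"y": 48,"rz": 0.447},
  {"x": 64,"y": 64,"rz": 0.596},
  {"x": 80,"y": 80,"rz": 0.745},
  {"x": 96,"y": 96,"rz": 0.894},
  {"x": 112,"y": 112,"rz": 1.043},
  {"x": 124,"y": 126,"rz": 1.192},
  {"x": 132,"y": 138,"rz": 1.341},
  {"x": 136,"y": 157,"rz": 1.5},
])

```text
invalid input
```

Request:
servo_tool([
  {"x": 20,"y": 16,"z": 0,"rx": 0,"ry": 0,"rz": 0.149,"gripper": 1},
  {"x": 40,"y": 32,"z": 0,"rx": 0,"ry": 0,"rz": 0.298,"gripper": 1},
  {"x": 60,"y": 48,"z": 0,"rx": 0,"ry": 0,"rz": 0.447,"gripper": 1},
  {"x": 80,"y": 64,"z": 0,"rx": 0,"ry": 0,"rz": 0.596,"gripper": 1},
  {"x": 100,"y": 80,"z": 0,"rx": 0,"ry": 0,"rz": 0.745,"gripper": 1},
  {"x": 120,"y": 96,"z": 0,"rx": 0,"ry": 0,"rz": 0.894,"gripper": 1},
  {"x": 140,"y": 112,"z": 0,"rx": 0,"ry": 0,"rz": 1.043,"gripper": 1},
  {"x": 160,"y": 128,"z": 0,"rx": 0,"ry": 0,"rz": 1.192,"gripper": 1},
  {"x": 180,"y": 144,"z": 0,"rx": 0,"ry": 0,"rz": 1.341,"gripper": 1},
  {"x": 200,"y": 160,"z": 0,"rx": 0,"ry": 0,"rz": 1.49,"gripper": 1},
])

```text
clock: 2.0
eef_pos: [394.9, -433.4, 231.4]
tcp_rot: [3.142, 0.0, 1.812]
contact_force: [-0.8, 0.2, 0.1]
opening: 1.001
grasp_force: 0.0
```

Request:
servo_tool([
  {"x": 30,"y": 32,"z": -6,"rx": 0,"ry": 0,"rz": 0.3,"gripper": 1},
  {"x": 60,"y": 64,"z": -12,"rx": 0,"ry": 0,"rz": 0.6,"gripper": 1},
  {"x": 90,"y": 96,"z": -20,"rx": 0,"ry": 0,"rz": 0.9,"gripper": 1},
  {"x": 120,"y": 140,"z": -30,"rx": 0,"ry": 0,"rz": 1.2,"gripper": 1},
  {"x": 136,"y": 157,"z": -30,"rx": 0,"ry": 0,"rz": 1.5,"gripper": 1},
  {"x": 136,"y": 157,"z": -30,"rx": 0,"ry": 0,"rz": 1.5,"gripper": 1},
  {"x": 136,"y": 157,"z": -30,"rx": 0,"ry": 0,"rz": 1.5,"gripper": 1},
  {"x": 136,"y": 157,"z": -30,"rx": 0,"ry": 0,"rz": 1.5,"gripper": 1},
  {"x": 136,"y": 157,"z": -30,"rx": 0,"ry": 0,"rz": 1.5,"gripper": 1},
  {"x": 136,"y": 157,"z": -30,"rx": 0,"ry": 0,"rz": 1.5,"gripper": 1},
])

```text
clock: 3.0
eef_pos: [530.2, -277.0, 201.3]
tcp_rot: [-3.142, 0.0, -2.971]
contact_force: [0.1, 0.7, 0.3]
opening: 1.002
grasp_force: 0.0
```

```bash
python3 - <<'E'
from h import *
import json
s=r.sense();p=r.camera_params("wrist");im=r.grab_frame("wrist");cv2.imwrite("pics/w1.png",im)
json.dump({k:np.array(v).tolist() for k,v in p.items()},open("w1.json","w"))
print(s['eef_pos'],s['tcp_rot'],s['qpos'])
g=im.max(2)
rows=proj(p,[[530,-277,60]]);print(rows)
print(r.recognise("park","wrist")[:1])
E
```

```text
[ 530.16945117 -277.0485056   201.29714171] [-3.14155198e+00  5.11036152e-05 -2.97108661e+00] [-4.84043863e-01  3.41558569e-01  1.72178283e+00 -1.30853080e-06
  1.07818595e+00 -2.22534561e+00]
[[277.81521395 194.92944182]]
[{'box': [240.1, 143.5, 71.3, 87.7], 'conf': 0.78}]
```

View pics/w1.png

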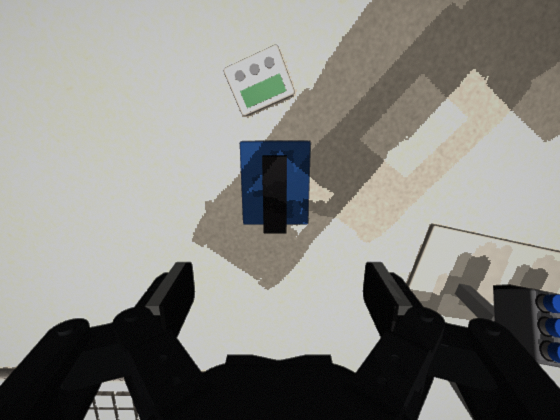

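The bar stands almost exactly upright in the picture, centre about (275,194), on its blue foot; the timer is at (258,80). I'll fit it numerically.

```bash
python3 - <<'E'
from h import *
import json
p=json.load(open("w1.json"));im=cv2.imread("pics/w1.png")
g=im.max(2);q=np.zeros_like(g);q[140:245,235:315]=(g[140:245,235:315]<45)
n,l,st,ce=cv2.connectedComponentsWithStats(q);i=1+st[1:,4].argmax();print(st[i])
pts=np.argwhere(l==i)[:,::-1].astype(np.float32);R=cv2.minAreaRect(pts);print(R)
W=np.array([onz(p,u,60)[:2] for u in cv2.boxPoints(R)]);print(W.round(1),W.mean(0))
# foot (blue or near-blue incl. bar) at z=10
m=mask(im,'blue',90,20);m[245:]=0;m[:,:235]=0;m[:,320:]=0
pts=np.argwhere(m)[:,::-1].astype(np.float32);R=cv2.minAreaRect(pts)
W=np.array([onz(p,u,10)[:2] for u in cv2.boxPoints(R)]);print(R,W.round(1),W.mean(0))
for z in (60,):
  e=[onz(p,(np.mean(np.where(l[v]==i)[0])+0.0,v),60)[:2] for v in range(162,228)]
  e=np.array(e);print('yaw',np.polyfit(e[:,0],e[:,1],1))
# red target vs current: pre-grasp pose
yaw=-0.04;n=np.array([-np.sin(.611)*np.cos(yaw),-np.sin(.611)*np.sin(yaw),np.cos(.611)])
print(n,Ro.from_matrix(Ro.from_euler('z',yaw).as_matrix()@Ro.from_euler('y',-.611).as_matrix()@np.array([[-1,0,0],[0,1,0],[0,0,-1.]])).as_euler('xyz'))
E
```

```text
[ 262  155   26   78 1863]
((274.3489074707031, 193.493408203125), (77.40131378173828, 24.750308990478516), 88.91908264160156)
[[ 493.6 -299.3]
 [ 489.2 -276. ]
 [ 567.7 -260.4]
 [ 572.6 -285.7]] [ 530.77241526 -280.35878083]
((274.5, 182.0), (82.0, 69.0), 90.0) [[ 489.4 -326.6]
 [ 476.5 -251. ]
 [ 572.1 -231.5]
 [ 586.2 -314.1]] [ 531.0446272  -280.77272076]
yaw [ 1.79841501e-01 -3.76003581e+02]
[-0.57322793  0.02294135  0.81907474] [3.14159265 0.611      3.10159265]
```

```bash
cat >> h.py <<'E'
def toolR(yaw,tilt):  # camera side toward -x of the yaw frame; tilt = slope
    return Ro.from_euler('z',yaw)*Ro.from_euler('y',-tilt)*Ro.from_matrix(np.diag([-1,1,-1.]))
def delta(pos,R):
    s=r.sense();R0=Ro.from_euler('xyz',s['tcp_rot'])
    print('d',(np.array(pos)-s['eef_pos']).round(1),'rv',(R*R0.inv()).as_rotvec().round(4),'t',s['clock'])
SL=np.deg2rad(35)
def slope(yaw): return Ro.from_euler('z',yaw)*Ro.from_euler('y',-SL)
E
python3 -c "
from h import *
delta([555.2,67,184],toolR(-.04,SL))"
```

```text
d [ 25.1 344.1 -17.3] rv [ 0.0387 -0.6107 -0.2   ] t 3.1
```

Request:
servo_tool([
  {"x": -10,"y": 45,"z": 10,"rx": 0.004,"ry": -0.06,"rz": -0.02,"gripper": 0.4},
  {"x": -20,"y": 90,"z": 20,"rx": 0.008,"ry": -0.12,"rz": -0.04,"gripper": 0.4},
  {"x": -20,"y": 135,"z": 20,"rx": 0.012,"ry": -0.18,"rz": -0.06,"gripper": 0.4},
  {"x": -20,"y": 180,"z": 20,"rx": 0.016,"ry": -0.24,"rz": -0.08,"gripper": 0.4},
  {"x": -20,"y": 225,"z": 20,"rx": 0.02,"ry": -0.3,"rz": -0.1,"gripper": 0.4},
  {"x": -10,"y": 270,"z": 10,"rx": 0.026,"ry": -0.4,"rz": -0.13,"gripper": 0.4},
  {"x": 10,"y": 310,"z": 0,"rx": 0.032,"ry": -0.5,"rz": -0.16,"gripper": 0.4},
  {"x": 25,"y": 344,"z": -17,"rx": 0.0387,"ry": -0.6107,"rz": -0.2,"gripper": 0.4},
  {"x": 25,"y": 344,"z": -17,"rx": 0.0387,"ry": -0.6107,"rz": -0.2,"gripper": 0.4},
  {"x": 25,"y": 344,"z": -17,"rx": 0.0387,"ry": -0.6107,"rz": -0.2,"gripper": 0.4},
])

```text
clock: 4.1
eef_pos: [554.9, 64.0, 185.3]
tcp_rot: [3.142, 0.607, 3.094]
contact_force: [0.9, -0.8, -0.0]
opening: 0.703
grasp_force: 0.0
```

```bash
python3 - <<'E'
from h import *
import json
s=r.sense();p=r.camera_params("wrist");im=r.grab_frame("wrist");cv2.imwrite("pics/w2.png",im)
json.dump({k:np.array(v).tolist() for k,v in p.items()},open("w2.json","w"))
print(s['eef_pos'],s['tcp_rot'],s['qpos'],s['opening'])
E
```

```text
[554.91540014  64.03805989 185.29712515] [3.14155627 0.60719065 3.0944868 ] [ 0.19681625  0.10654213  2.25371655 -0.63942729  0.23295983 -0.74281486] 0.7029555627356578
```

View pics/w2.png

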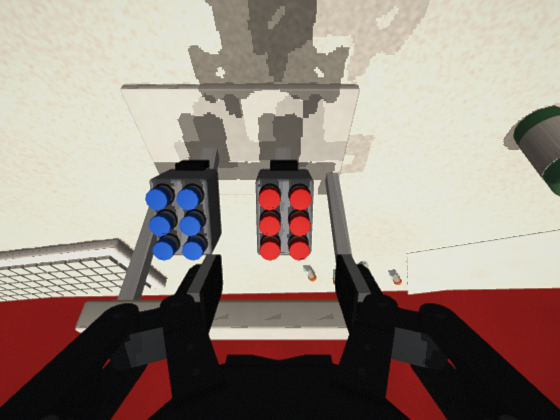

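The red carrier is at (285,215), the blue one at (175,215), and both lips are at the top. The fingers straddle the red one.

```bash
cat >> h.py <<'E'
def caps(im,col,box,pe,k=4,**kw):
    m=blob(im,col,box,**kw)[3]
    m=cv2.erode(m,np.ones((k,k),np.uint8))
    n,l,st,ce=cv2.connectedComponentsWithStats(m)
    return np.array([ce[i] for i in range(1,n) if st[i,4]>=pe]),[int(st[i,4]) for i in range(1,n)]
def onplane(p,uv,O,n):
    e,d=ray(p,uv);return e+d*((O-e)@n)/(d@n)
E
python3 - <<'E'
from h import *
import json
p=json.load(open("w2.json"));im=cv2.imread("pics/w2.png")
yaw=-.04;O=np.array([621.7,64.3,90.]);F=slope(yaw).as_matrix();n=F[:,2]
res={}
for c,b in(('red',(255,180,60,85)),('blue',(142,178,68,85))):
    ce,a=caps(im,c,b,30);print(c,ce.round(1).tolist(),a)
    L=np.array([(onplane(p,u,O+58*n,n)-O)@F for u in ce]);print(L.round(1).tolist(),L.mean(0).round(2));res[c]=L.mean(0)
s=r.sense();print('tcp in rail frame',(s['eef_pos']-O)@F)
E
```

```text
red [[269.6, 198.7], [300.3, 198.8], [269.8, 224.7], [299.6, 224.7], [270.1, 249.0], [299.0, 249.0]] [294, 297, 284, 287, 256, 259]
[[-21.1, -8.8, 58.0], [-20.9, 13.0, 58.0], [-1.3, -9.0, 58.0], [-1.2, 12.8, 58.0], [18.2, -9.1, 58.0], [18.3, 12.6, 58.0]] [-1.31  1.9  58.  ]
blue [[158.3, 198.5], [188.9, 198.6], [161.6, 224.7], [191.5, 224.8], [164.7, 249.0], [193.7, 249.0]] [322, 315, 311, 291, 275, 266]
[[-21.7, -88.1, 58.0], [-21.5, -66.3, 58.0], [-1.8, -88.3, 58.0], [-1.6, -66.4, 58.0], [17.8, -88.4, 58.0], [17.9, -66.6, 58.0]] [ -1.83 -77.33  58.  ]
tcp in rail frame [ -1.17727648  -1.35256633 115.6374767 ]
```

```bash
python3 -c "
from h import *
O=np.array([621.7,64.3,90.]);F=slope(-.04).as_matrix();C=O+F@[-1.3,1.9,0];print(C)
G=slope(-.047).as_matrix();R=toolR(-.047,SL)
delta(C+G@[-1,0,112],R);delta(C+G@[-1,0,7],R)"
```

```text
[620.71193388  66.24106475  89.25435063]
d [ 1.3  3.7 -3.6] rv [-0.0051 -0.0026  0.0034] t 4.15
d [ 61.5   0.8 -89.6] rv [-0.0051 -0.0026  0.0034] t 4.15
```

Request:
servo_tool([
  {"x": 1.3,"y": 1.5,"z": -3.6,"rx": 0,"ry": 0,"rz": 0,"gripper": 0.4},
  {"x": 1.3,"y": 1.5,"z": -3.6,"rx": 0,"ry": 0,"rz": 0,"gripper": 0.4},
  {"x": 1.3,"y": 1.5,"z": -3.6,"rx": 0,"ry": 0,"rz": 0,"gripper": 0.4},
])

```text
clock: 4.45
eef_pos: [556.1, 64.0, 181.9]
tcp_rot: [-3.137, 0.605, 3.098]
contact_force: [0.2, 0.7, 0.2]
opening: 0.699
grasp_force: 0.0
```

```bash
python3 -c "
from h import *
O=np.array([621.7,64.3,90.]);F=slope(-.04).as_matrix();C=O+F@[-1.3,1.9,0]
G=slope(-.047).as_matrix();R=toolR(-.047,SL);print(r.sense()['eef_pos'],r.sense()['tcp_rot'])
delta(C+G@[-1,0,112],R);delta(C+G@[-1,0,7],R)"
```

```text
[556.11809608  63.95676612 181.88730149] [-3.13745361  0.60520742  3.09834522]
d [-0.4  5.3 -1.5] rv [ 0.0031 -0.0058 -0.0014] t 4.45
d [ 59.8   2.5 -87.5] rv [ 0.0031 -0.0058 -0.0014] t 4.45
```

Request:
servo_tool([
  {"x": 5,"y": 0,"z": -7,"rx": 0,"ry": 0,"rz": 0,"gripper": 0.4},
  {"x": 10,"y": 0,"z": -14,"rx": 0,"ry": 0,"rz": 0,"gripper": 0.4},
  {"x": 15,"y": 0,"z": -21,"rx": 0,"ry": 0,"rz": 0,"gripper": 0.4},
  {"x": 15,"y": 0,"z": -21,"rx": 0,"ry": 0,"rz": 0,"gripper": 0.4},
  {"x": 15,"y": 0,"z": -21,"rx": 0,"ry": 0,"rz": 0,"gripper": 0.4},
])

```text
clock: 4.95
eef_pos: [571.0, 63.8, 160.9]
tcp_rot: [-3.137, 0.605, 3.1]
contact_force: [-0.2, 0.5, 0.3]
opening: 0.698
grasp_force: 0.0
```

```bash
python3 -c "
from h import *
O=np.array([621.7,64.3,90.]);F=slope(-.04).as_matrix();C=O+F@[-1.3,1.9,0]
G=slope(-.047).as_matrix();R=toolR(-.047,SL);s=r.sense();print(s['eef_pos'],s['tcp_rot'],s['qpos'],s['qvel'])
print((s['eef_pos']-C)@G)
delta(C+G@[-1,0,7],R)"
```

```text
[571.03268128  63.79804336 160.87683924] [-3.13655204  0.60522934  3.09956093] [ 0.18953694  0.179765    2.24201883 -0.81920715  0.18651662 -0.56865613] [ 0.00137803 -0.00967473  0.00273357 -0.00122353 -0.00021957  0.00052522]
[ 0.52507171 -4.7743889  87.06725491]
d [ 44.9   2.7 -66.5] rv [ 0.0039 -0.0058 -0.0021] t 4.95
```

```bash
cat >> h.py <<'E'
T=np.deg2rad(25)
def grasp(C,yaw,lift=0,dx=-8,tilt=SL,toolt=T,h=25):
    G=(Ro.from_euler('z',yaw)*Ro.from_euler('y',-tilt)).as_matrix();R=toolR(yaw,toolt)
    return C+G@[dx,0,h+lift]+19*R.as_matrix()[:,2],R
E
python3 -c "
from h import *
C=np.array([620.7,66.2,89.3])
s=r.sense();print(s['eef_pos'],s['tcp_rot'])
delta(*grasp(C,-.047,80));delta(*grasp(C,-.047))"
```

```text
[571.03268128  63.79804336 160.87683924] [-3.13655204  0.60522934  3.09956093]
d [-9.   5.2 -7.4] rv [ 0.0119  0.1685 -0.0024] t 4.95
d [ 36.8   3.  -72.9] rv [ 0.0119  0.1685 -0.0024] t 4.95
```

Request:
servo_tool([
  {"x": -5,"y": 0,"z": -2,"rx": 0.004,"ry": 0.08,"rz": 0,"gripper": 0.4},
  {"x": -9,"y": 0,"z": -5,"rx": 0.008,"ry": 0.1685,"rz": 0,"gripper": 0.4},
  {"x": -9,"y": 0,"z": -7,"rx": 0.008,"ry": 0.1685,"rz": 0,"gripper": 0.4},
  {"x": -9,"y": 0,"z": -7,"rx": 0.008,"ry": 0.1685,"rz": 0,"gripper": 0.4},
])

```text
clock: 5.35
eef_pos: [563.2, 64.6, 154.9]
tcp_rot: [-3.14, 0.438, 3.098]
contact_force: [0.1, -0.0, 0.1]
opening: 0.699
grasp_force: 0.0
```

```bash
python3 -c "
from h import *
C=np.array([620.7,66.2,89.3])
s=r.sense();print(s['eef_pos'],s['tcp_rot'],s['qpos'])
delta(*grasp(C,-.047,80));delta(*grasp(C,-.047))"
```

```text
[563.17662916  64.60422653 154.91812768] [-3.13983256  0.43786896  3.09846081] [ 0.16579997  0.19472938  2.14600049 -0.24297732  0.38191075 -1.15496923]
d [-1.2  4.4 -1.4] rv [ 0.0017  0.0015 -0.0031] t 5.35
d [ 44.7   2.2 -66.9] rv [ 0.0017  0.0015 -0.0031] t 5.35
```

Request:
servo_tool([
  {"x": -1,"y": 4.4,"z": -1,"rx": 0.0017,"ry": 0.0015,"rz": -0.0031,"gripper": 0.4},
  {"x": 3,"y": 4.2,"z": -8,"rx": 0.0017,"ry": 0.0015,"rz": -0.0031,"gripper": 0.4},
  {"x": 9,"y": 4,"z": -16,"rx": 0.0017,"ry": 0.0015,"rz": -0.0031,"gripper": 0.4},
  {"x": 15,"y": 3.7,"z": -25,"rx": 0.0017,"ry": 0.0015,"rz": -0.0031,"gripper": 0.4},
  {"x": 15,"y": 3.7,"z": -25,"rx": 0.0017,"ry": 0.0015,"rz": -0.0031,"gripper": 0.4},
  {"x": 15,"y": 3.7,"z": -25,"rx": 0.0017,"ry": 0.0015,"rz": -0.0031,"gripper": 0.4},
])

```text
clock: 5.95
eef_pos: [576.7, 67.8, 127.8]
tcp_rot: [-3.139, 0.434, 3.097]
contact_force: [-0.8, -0.3, 1.0]
opening: 0.7
grasp_force: 0.0
```

```bash
python3 -c "
from h import *
C=np.array([620.7,66.2,89.3])
p=r.camera_params('wrist');im=r.grab_frame('wrist');cv2.imwrite('pics/w3.png',im)
ce,a=caps(im,'red',(220,100,120,200),60);print(ce.round(1),a)
O=C;F=slope(-.047).as_matrix();n=F[:,2]
L=np.array([(onplane(p,u,O+58*n,n)-O)@F for u in ce]);print(L.round(1).tolist(),L.mean(0).round(2))
s=r.sense();print(s['eef_pos'],s['tcp_rot'],s['qpos'])
delta(*grasp(C,-.047))"
```

```text
[[257.9 255.4]
 [298.5 255.6]
 [258.3 289.8]
 [298.  289.9]] [573, 572, 561, 555]
[[-19.9, -11.0, 58.0], [-19.8, 10.7, 58.0], [-0.6, -11.0, 58.0], [-0.5, 10.6, 58.0]] [-10.19  -0.17  58.  ]
[576.84011486  67.84329735 128.20441108] [-3.13912314  0.43428501  3.09650043] [ 0.16858302  0.26317489  2.1349029  -0.28588837  0.33095056 -1.10524961]
d [ 31.   -1.  -40.2] rv [ 0.0021 -0.0021 -0.0009] t 6.0
```

View pics/w3.png

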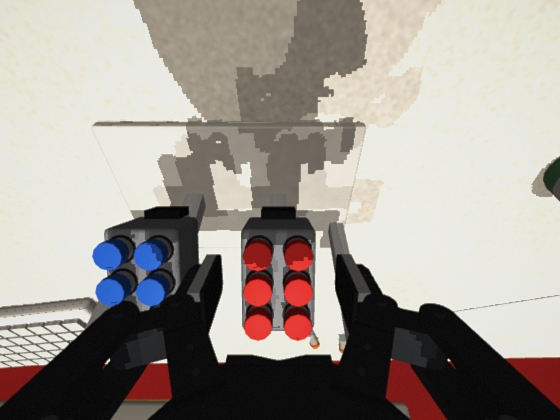

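The red caps sit centred between the fingers, at (258–298, 255–325), and the left finger clears the blue carrier. Next I descend.

Request:
servo_tool([
  {"x": 6,"y": -0.5,"z": -8,"rx": 0.002,"ry": -0.002,"rz": -0.001,"gripper": 0.4},
  {"x": 12,"y": -1,"z": -16,"rx": 0.002,"ry": -0.002,"rz": -0.001,"gripper": 0.4},
  {"x": 19,"y": -1,"z": -25,"rx": 0.002,"ry": -0.002,"rz": -0.001,"gripper": 0.4},
  {"x": 25,"y": -1,"z": -33,"rx": 0.002,"ry": -0.002,"rz": -0.001,"gripper": 0.4},
  {"x": 31,"y": -1,"z": -40,"rx": 0.002,"ry": -0.002,"rz": -0.001,"gripper": 0.4},
  {"x": 31,"y": -1,"z": -40,"rx": 0.002,"ry": -0.002,"rz": -0.001,"gripper": 0.4},
])

```text
clock: 6.6
eef_pos: [608.3, 66.9, 87.3]
tcp_rot: [-3.141, 0.436, 3.095]
contact_force: [0.2, 0.3, 0.4]
opening: 0.697
grasp_force: 0.0
```

```bash
python3 -c "
from h import *
C=np.array([620.7,66.2,89.3])
s=r.sense();print(s['eef_pos'],s['tcp_rot'],s['qpos'],s['contact_force'])
delta(*grasp(C,-.047))"
```

```text
[608.33074701  66.88208588  87.33477267] [-3.14141007  0.43567922  3.09454455] [ 0.15446962  0.37714173  2.09591885 -0.3424048   0.25487074 -1.05551083] [0.22452889 0.28620745 0.35002047]
d [-0.5 -0.1  0.6] rv [ 0.0001 -0.0007  0.0001] t 6.6
```

Right on target with no contact. Closing now.

Request:
servo_tool([
  {"x": 0,"y": 0,"z": 0,"rx": 0,"ry": 0,"rz": 0,"gripper": -1},
  {"x": 0,"y": 0,"z": 0,"rx": 0,"ry": 0,"rz": 0,"gripper": -1},
  {"x": 0,"y": 0,"z": 0,"rx": 0,"ry": 0,"rz": 0,"gripper": -1},
  {"x": 0,"y": 0,"z": 0,"rx": 0,"ry": 0,"rz": 0,"gripper": -1},
  {"x": 0,"y": 0,"z": 0,"rx": 0,"ry": 0,"rz": 0,"gripper": -1},
  {"x": 0,"y": 0,"z": 0,"rx": 0,"ry": 0,"rz": 0,"gripper": -1},
], newtons=50)

```text
clock: 7.2
eef_pos: [607.9, 67.0, 88.7]
tcp_rot: [3.141, 0.437, 3.095]
contact_force: [-0.2, -0.5, -2.4]
opening: 0.511
grasp_force: 51.1
```

Request:
servo_tool([
  {"x": -3,"y": 0,"z": 4,"rx": 0,"ry": 0,"rz": 0,"gripper": -1},
  {"x": -8,"y": 0,"z": 12,"rx": 0,"ry": 0,"rz": 0,"gripper": -1},
  {"x": -16,"y": 1,"z": 23,"rx": 0,"ry": 0,"rz": 0,"gripper": -1},
  {"x": -24,"y": 1,"z": 34,"rx": 0,"ry": 0,"rz": 0,"gripper": -1},
  {"x": -32,"y": 2,"z": 46,"rx": 0,"ry": 0,"rz": 0,"gripper": -1},
  {"x": -42,"y": 2,"z": 60,"rx": 0,"ry": 0,"rz": 0,"gripper": -1},
  {"x": -60,"y": 2,"z": 80,"rx": 0,"ry": 0,"rz": 0,"gripper": -1},
  {"x": -90,"y": 2,"z": 110,"rx": 0,"ry": 0,"rz": 0,"gripper": -1},
  {"x": -120,"y": 2,"z": 130,"rx": 0,"ry": 0,"rz": 0,"gripper": -1},
  {"x": -120,"y": 2,"z": 130,"rx": 0,"ry": 0,"rz": 0,"gripper": -1},
])

```text
clock: 8.2
eef_pos: [485.4, 69.0, 221.5]
tcp_rot: [3.14, 0.44, 3.094]
contact_force: [-0.1, 0.1, -2.4]
opening: 0.507
grasp_force: 51.6
```

```bash
python3 -c "
from h import *
p=r.camera_params('wrist');im=r.grab_frame('wrist');cv2.imwrite('pics/w4.png',im)
s=r.sense();print(s['eef_pos'],s['tcp_rot'],s['qpos'],s['grasp_force'])
# held carrier in tool frame: caps at plane
R=Ro.from_euler('xyz',s['tcp_rot']).as_matrix()
C0,R0=grasp(np.zeros(3),0);  # nominal tcp rel. underside centre
F=(Ro.from_matrix(R)*Ro.from_matrix(toolR(0,T).as_matrix()).inv()*slope(0)).as_matrix()
Cn=s['eef_pos']-(F@slope(0).as_matrix().T)@C0
ce,a=caps(im,'red',(200,200,160,200),60);print(ce.round(1).tolist(),a)
L=np.array([(onplane(p,u,Cn+58*F[:,2],F[:,2])-Cn)@F for u in ce]);print(L.round(1).tolist())
Rm=toolR(.18,T-SL)
for h in(60,0): delta(grasp(np.array([530.8,-280,60.]),.18,h,tilt=0,toolt=T-SL)[0],Rm)
"
```

```text
[486.89750999  69.17620572 220.8653956 ] [3.14013785 0.44041809 3.09448048] [ 0.21380007 -0.04002352  2.21991838 -0.21134474  0.54398007 -1.15229412] 51.649609208106995
[[249.3, 287.8], [308.6, 287.8], [250.4, 335.7], [307.6, 335.7]] [1388, 1384, 1278, 1283]
[[-20.9, -10.6, 58.0], [-20.9, 11.3, 58.0], [-2.0, -10.4, 58.0], [-1.9, 11.2, 58.0]]
d [  32.8 -351.2  -94.6] rv [-0.0424  0.6148  0.2197] t 8.25
d [  32.8 -351.2 -154.6] rv [-0.0424  0.6148  0.2197] t 8.25
```

View pics/w4.png

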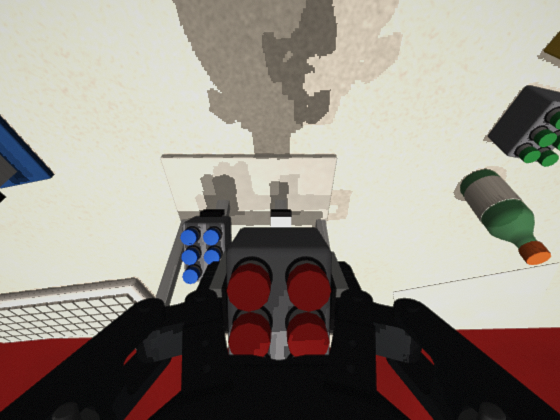

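Request:
servo_tool([
  {"x": 0,"y": -40,"z": 0,"rx": -0.004,"ry": 0.07,"rz": 0.02,"gripper": -1},
  {"x": 0,"y": -80,"z": 0,"rx": -0.008,"ry": 0.14,"rz": 0.04,"gripper": -1},
  {"x": 0,"y": -120,"z": 0,"rx": -0.013,"ry": 0.21,"rz": 0.07,"gripper": -1},
  {"x": 0,"y": -160,"z": 0,"rx": -0.018,"ry": 0.28,"rz": 0.1,"gripper": -1},
  {"x": 5,"y": -205,"z": -5,"rx": -0.024,"ry": 0.36,"rz": 0.13,"gripper": -1},
  {"x": 12,"y": -250,"z": -15,"rx": -0.03,"ry": 0.44,"rz": 0.16,"gripper": -1},
  {"x": 20,"y": -290,"z": -35,"rx": -0.036,"ry": 0.53,"rz": 0.19,"gripper": -1},
  {"x": 28,"y": -325,"z": -60,"rx": -0.0424,"ry": 0.6148,"rz": 0.2197,"gripper": -1},
  {"x": 33,"y": -351,"z": -85,"rx": -0.0424,"ry": 0.6148,"rz": 0.2197,"gripper": -1},
  {"x": 33,"y": -351,"z": -85,"rx": -0.0424,"ry": 0.6148,"rz": 0.2197,"gripper": -1},
])

```text
clock: 9.25
eef_pos: [520.3, -284.2, 129.0]
tcp_rot: [3.14, -0.182, -2.963]
contact_force: [-1.6, -0.1, -2.8]
opening: 0.509
grasp_force: 52.0
```

Request:
servo_tool([
  {"x": 0,"y": 0,"z": 0,"rx": 0,"ry": 0,"rz": 0,"gripper": -1},
  {"x": 0,"y": 0,"z": 0,"rx": 0,"ry": 0,"rz": 0,"gripper": -1},
])

```text
clock: 9.45
eef_pos: [521.2, -281.5, 134.1]
tcp_rot: [-3.14, -0.177, -2.961]
contact_force: [0.5, 0.3, -1.9]
opening: 0.51
grasp_force: 52.0
```

```bash
python3 -c "
from h import *
s=r.sense();print(s['eef_pos'],s['tcp_rot'],s['qpos'],s['grasp_force'])
Rm=toolR(.18,T-SL)
for h in(10,0): delta(grasp(np.array([531.8,-280.2,60.]),.18,h,tilt=0,toolt=T-SL)[0],Rm)
"
```

```text
[ 521.23904576 -281.53000508  134.14252083] [-3.14024839 -0.17721781 -2.96145094] [-0.43799081  0.48315206  1.68288702 -0.11484439  1.12229985 -2.13159632] 51.96269094944
d [ -0.6  -0.7 -57.9] rv [ 0.0018 -0.0024 -0.0004] t 9.45
d [ -0.6  -0.7 -67.9] rv [ 0.0018 -0.0024 -0.0004] t 9.45
```

Request:
servo_tool([
  {"x": -0.6,"y": -0.7,"z": -15,"rx": 0.0018,"ry": -0.0024,"rz": 0,"gripper": -1},
  {"x": -0.6,"y": -0.7,"z": -35,"rx": 0.0018,"ry": -0.0024,"rz": 0,"gripper": -1},
  {"x": -0.6,"y": -0.7,"z": -50,"rx": 0.0018,"ry": -0.0024,"rz": 0,"gripper": -1},
  {"x": -0.6,"y": -0.7,"z": -58,"rx": 0.0018,"ry": -0.0024,"rz": 0,"gripper": -1},
  {"x": -0.6,"y": -0.7,"z": -58,"rx": 0.0018,"ry": -0.0024,"rz": 0,"gripper": -1},
  {"x": -0.6,"y": -0.7,"z": -58,"rx": 0.0018,"ry": -0.0024,"rz": 0,"gripper": -1},
])

```text
clock: 10.05
eef_pos: [520.7, -282.8, 75.9]
tcp_rot: [-3.141, -0.175, -2.961]
contact_force: [0.3, -0.5, -2.5]
opening: 0.506
grasp_force: 52.1
```

```bash
python3 -c "
from h import *
s=r.sense();print(s['eef_pos'],s['tcp_rot'],s['contact_force'])
Rm=toolR(.18,T-SL)
delta(grasp(np.array([531.8,-280.2,60.]),.18,0,tilt=0,toolt=T-SL)[0],Rm)
im=r.grab_frame('side');cv2.imwrite('pics/s5.png',cv2.resize(im[110:230,270:430],(800,600),interpolation=cv2.INTER_CUBIC))
"
```

```text
[ 520.68112775 -282.75583744   75.9273718 ] [-3.14140875 -0.17503839 -2.9611843 ] [ 0.26245944 -0.52576205 -2.49553141]
d [ 0.   0.5 -9.6] rv [ 0.0003 -0.0005 -0.0004] t 10.05
```

View pics/s5.png

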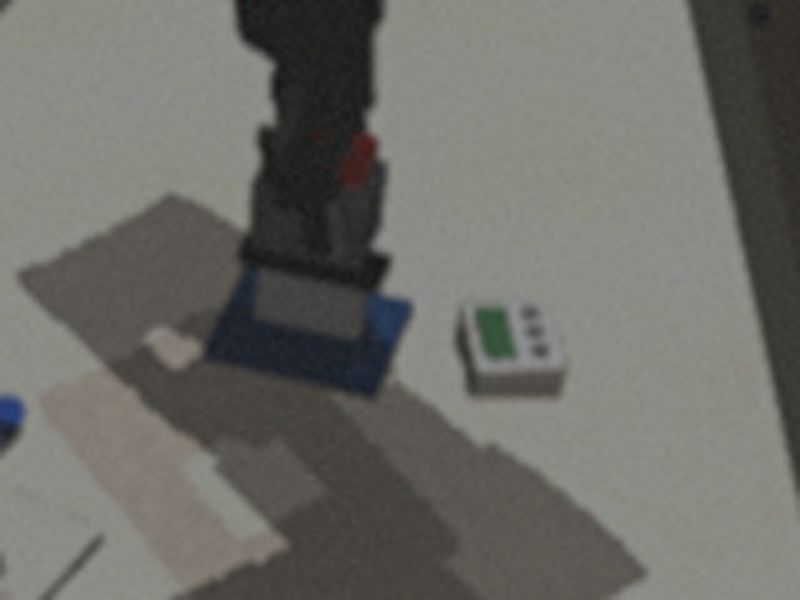

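The carrier hangs just above the black bar and is centred along it (255–382 against 243–388). Lowering it to contact.

Request:
servo_tool([
  {"x": 0,"y": 0.4,"z": -3,"rx": 0,"ry": 0,"rz": 0,"gripper": -1},
  {"x": 0,"y": 0.4,"z": -6,"rx": 0,"ry": 0,"rz": 0,"gripper": -1},
  {"x": 0,"y": 0.4,"z": -7.5,"rx": 0,"ry": 0,"rz": 0,"gripper": -1},
  {"x": 0,"y": 0.4,"z": -8.5,"rx": 0,"ry": 0,"rz": 0,"gripper": -1},
  {"x": 0,"y": 0.4,"z": -8.5,"rx": 0,"ry": 0,"rz": 0,"gripper": -1},
])

```text
clock: 10.6
eef_pos: [520.3, -282.3, 67.0]
tcp_rot: [3.141, -0.175, -2.961]
contact_force: [0.4, -0.5, -1.7]
opening: 0.51
grasp_force: 52.1
```

Request:
servo_tool([
  {"x": 0,"y": 0,"z": -0.6,"rx": 0,"ry": 0,"rz": 0,"gripper": -1},
  {"x": 0,"y": 0,"z": -1.2,"rx": 0,"ry": 0,"rz": 0,"gripper": -1},
  {"x": 0,"y": 0,"z": -1.2,"rx": 0,"ry": 0,"rz": 0,"gripper": -1},
])

```text
clock: 10.9
eef_pos: [520.5, -282.4, 66.3]
tcp_rot: [-3.141, -0.175, -2.961]
contact_force: [-2.2, 0.3, 3.0]
opening: 0.509
grasp_force: 52.6
```

Request:
servo_tool([
  {"x": 0,"y": 0,"z": -0.4,"rx": 0,"ry": 0,"rz": 0,"gripper": -1},
  {"x": 0,"y": 0,"z": -0.4,"rx": 0,"ry": 0,"rz": 0,"gripper": 0.1},
  {"x": 0,"y": 0,"z": -0.4,"rx": 0,"ry": 0,"rz": 0,"gripper": 0.2},
  {"x": 0,"y": 0,"z": -0.4,"rx": 0,"ry": 0,"rz": 0,"gripper": 0.4},
  {"x": 0,"y": 0,"z": -0.4,"rx": 0,"ry": 0,"rz": 0,"gripper": 0.4},
  {"x": 0,"y": 0,"z": -0.4,"rx": 0,"ry": 0,"rz": 0,"gripper": 0.4},
])

```text
clock: 11.5
eef_pos: [520.4, -282.3, 65.5]
tcp_rot: [3.142, -0.175, -2.961]
contact_force: [0.1, -0.7, 0.4]
opening: 0.699
grasp_force: 0.0
```

Request:
servo_tool([
  {"x": 1,"y": 0,"z": 6,"rx": 0,"ry": 0,"rz": 0,"gripper": 0.4},
  {"x": 3,"y": 0,"z": 20,"rx": 0,"ry": 0,"rz": 0,"gripper": 0.4},
  {"x": 8,"y": 1,"z": 45,"rx": 0,"ry": 0,"rz": 0,"gripper": 0.4},
  {"x": 10,"y": 2,"z": 70,"rx": 0,"ry": 0,"rz": 0,"gripper": 0.4},
  {"x": 10,"y": 2,"z": 110,"rx": 0,"ry": 0.05,"rz": 0,"gripper": 0.4},
  {"x": 10,"y": 2,"z": 150,"rx": 0,"ry": 0.0,"rz": 0,"gripper": 0.4},
  {"x": 10,"y": 2,"z": 150,"rx": 0,"ry": 0,"rz": 0,"gripper": 0.4},
  {"x": 10,"y": 2,"z": 150,"rx": 0,"ry": 0,"rz": 0,"gripper": 0.4},
])

```text
clock: 12.3
eef_pos: [531.0, -280.7, 217.8]
tcp_rot: [-3.14, -0.173, -2.962]
contact_force: [-0.2, -0.4, -1.1]
opening: 0.703
grasp_force: 0.0
```

```bash
python3 -c "
from h import *
p=r.camera_params('wrist');im=r.grab_frame('wrist');cv2.imwrite('pics/w6.png',im)
s=r.sense();print(s['eef_pos'],s['tcp_rot'],s['opening'])
ce,a=caps(im,'red',(200,100,160,260),30);print(ce.round(1).tolist(),a)
L=np.array([onz(p,u,119)[:2] for u in ce]);print(L.round(1).tolist(),L.mean(0))
# green look pose
C=np.array([517,344,0.])
g,R=grasp(C,-.225,110,tilt=0,toolt=T-SL);delta(g,R)
"
```

```text
[ 530.32265986 -280.28259041  216.25960847] [-3.14115883 -0.17472517 -2.96151737] 0.6999744418687938
[[266.7, 206.0], [291.9, 206.2], [266.9, 228.4], [291.7, 228.5], [267.2, 250.1], [291.6, 250.1]] [167, 164, 168, 163, 166, 167]
[[514.5, -293.5], [510.8, -272.0], [534.0, -289.9], [530.2, -268.5], [553.2, -286.3], [549.4, -265.0]] [ 532.00049484 -279.18445325]
d [ -24.3  626.8 -100. ] rv [ 4.000e-04 -2.000e-04 -4.052e-01] t 12.35
```

View pics/w6.png

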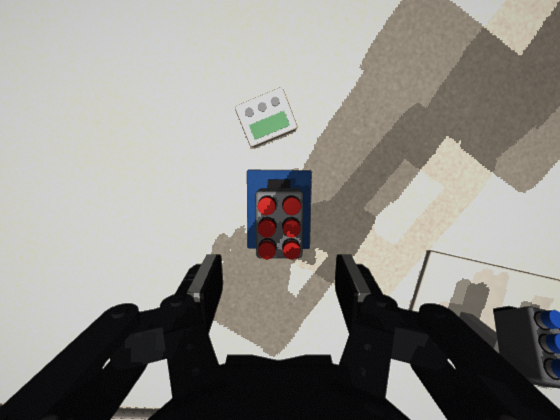

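Request:
servo_tool([
  {"x": -10,"y": 40,"z": 0,"rx": 0,"ry": 0,"rz": -0.02,"gripper": 0.4},
  {"x": -20,"y": 85,"z": 0,"rx": 0,"ry": 0,"rz": -0.05,"gripper": 0.4},
  {"x": -24,"y": 130,"z": 0,"rx": 0,"ry": 0,"rz": -0.08,"gripper": 0.4},
  {"x": -24,"y": 175,"z": 0,"rx": 0,"ry": 0,"rz": -0.11,"gripper": 0.4},
  {"x": -24,"y": 220,"z": 0,"rx": 0,"ry": 0,"rz": -0.14,"gripper": 0.4},
  {"x": -24,"y": 265,"z": 0,"rx": 0,"ry": 0,"rz": -0.17,"gripper": 0.4},
  {"x": -24,"y": 310,"z": 0,"rx": 0,"ry": 0,"rz": -0.2,"gripper": 0.4},
  {"x": -24,"y": 355,"z": 0,"rx": 0,"ry": 0,"rz": -0.23,"gripper": 0.4},
  {"x": -24,"y": 400,"z": 0,"rx": 0,"ry": 0,"rz": -0.26,"gripper": 0.4},
  {"x": -24,"y": 445,"z": 0,"rx": 0,"ry": 0,"rz": -0.29,"gripper": 0.4},
])

```text
clock: 13.35
eef_pos: [505.4, 166.3, 214.4]
tcp_rot: [-3.14, -0.178, 3.031]
contact_force: [0.3, -0.2, -0.4]
opening: 0.698
grasp_force: 0.0
```

Request:
servo_tool([
  {"x": 0,"y": 40,"z": 0,"rx": 0,"ry": 0,"rz": -0.03,"gripper": 0.4},
  {"x": 0,"y": 80,"z": -10,"rx": 0,"ry": 0,"rz": -0.06,"gripper": 0.4},
  {"x": 0,"y": 120,"z": -25,"rx": 0,"ry": 0,"rz": -0.09,"gripper": 0.4},
  {"x": 0,"y": 155,"z": -45,"rx": 0,"ry": 0,"rz": -0.115,"gripper": 0.4},
  {"x": 0,"y": 182,"z": -65,"rx": 0,"ry": 0,"rz": -0.115,"gripper": 0.4},
  {"x": 0,"y": 182,"z": -70,"rx": 0,"ry": 0,"rz": -0.115,"gripper": 0.4},
  {"x": 0,"y": 182,"z": -70,"rx": 0,"ry": 0,"rz": -0.115,"gripper": 0.4},
  {"x": 0,"y": 182,"z": -70,"rx": 0,"ry": 0,"rz": -0.115,"gripper": 0.4},
])

```text
clock: 14.15
eef_pos: [506.3, 345.7, 145.3]
tcp_rot: [-3.14, -0.176, 2.916]
contact_force: [0.6, -0.3, 0.2]
opening: 0.7
grasp_force: 0.0
```

```bash
python3 -c "
from h import *
s=r.sense();p=r.camera_params('wrist');im=r.grab_frame('wrist');cv2.imwrite('pics/w7.png',im)
print(s['eef_pos'],s['tcp_rot'],s['opening'])
u=proj(p,[[517,344,58]])[0];print(u)
ce,a=caps(im,'green',(u[0]-70,u[1]-70,140,140),60,smin=90);print(ce.round(1).tolist(),a)
L=np.array([onz(p,v,58)[:2] for v in ce]);print(L.round(1).tolist(),L.mean(0))
"
```

```text
[506.26968533 345.72957601 145.3124284 ] [-3.14045902 -0.17605378  2.91641618] 0.6998027551695307
[278.48922281 243.21910969]
[[268.2, 220.5], [294.6, 221.0], [267.8, 244.2], [294.0, 244.6], [267.5, 267.1], [293.4, 267.6]] [174, 175, 178, 174, 147, 151]
[[496.1, 340.0], [501.5, 361.3], [515.8, 335.0], [521.1, 356.5], [535.3, 330.2], [540.7, 351.6]] [518.41163867 345.76440775]
```

View pics/w7.png

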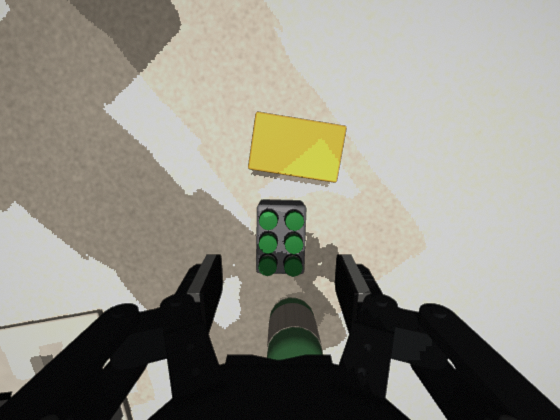

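The green carrier is at (281,243), the bottle below it and the yellow box above it. There is room to straddle it.

```bash
python3 -c "
from h import *
C=np.array([518.4,345.5,0.])
for l in (45,0): delta(*grasp(C,-.244,l,tilt=0,toolt=T-SL,h=27))
"
```

```text
d [  0.8   2.5 -92.6] rv [ 0.0001 -0.0008 -0.0185] t 14.2
d [   0.8    2.5 -137.6] rv [ 0.0001 -0.0008 -0.0185] t 14.2
```

Request:
servo_tool([
  {"x": 0.8,"y": 2.5,"z": -15,"rx": 0,"ry": 0,"rz": -0.0185,"gripper": 0.4},
  {"x": 0.8,"y": 2.5,"z": -40,"rx": 0,"ry": 0,"rz": -0.0185,"gripper": 0.4},
  {"x": 0.8,"y": 2.5,"z": -65,"rx": 0,"ry": 0,"rz": -0.0185,"gripper": 0.4},
  {"x": 0.8,"y": 2.5,"z": -90,"rx": 0,"ry": 0,"rz": -0.0185,"gripper": 0.4},
  {"x": 0.8,"y": 2.5,"z": -110,"rx": 0,"ry": 0,"rz": -0.0185,"gripper": 0.4},
  {"x": 0.8,"y": 2.5,"z": -125,"rx": 0,"ry": 0,"rz": -0.0185,"gripper": 0.4},
  {"x": 0.8,"y": 2.5,"z": -134,"rx": 0,"ry": 0,"rz": -0.0185,"gripper": 0.4},
  {"x": 0.8,"y": 2.5,"z": -137,"rx": 0,"ry": 0,"rz": -0.0185,"gripper": 0.4},
  {"x": 0.8,"y": 2.5,"z": -137,"rx": 0,"ry": 0,"rz": -0.0185,"gripper": 0.4},
])

```text
clock: 15.1
eef_pos: [507.4, 349.1, 8.6]
tcp_rot: [3.141, -0.175, 2.898]
contact_force: [0.6, 0.4, 0.3]
opening: 0.701
grasp_force: 0.0
```

Request:
servo_tool([
  {"x": 0,"y": 0,"z": 0,"rx": 0,"ry": 0,"rz": 0,"gripper": -1},
  {"x": 0,"y": 0,"z": 0,"rx": 0,"ry": 0,"rz": 0,"gripper": -1},
  {"x": 0,"y": 0,"z": 0,"rx": 0,"ry": 0,"rz": 0,"gripper": -1},
  {"x": 0,"y": 0,"z": 0,"rx": 0,"ry": 0,"rz": 0,"gripper": -1},
  {"x": 0,"y": 0,"z": 0,"rx": 0,"ry": 0,"rz": 0,"gripper": -1},
  {"x": 0,"y": 0,"z": 0,"rx": 0,"ry": 0,"rz": 0,"gripper": -1},
], newtons=50)

```text
clock: 15.7
eef_pos: [507.9, 349.5, 9.6]
tcp_rot: [3.14, -0.174, 2.899]
contact_force: [0.7, -1.0, 7.1]
opening: 0.505
grasp_force: 52.2
```

```bash
python3 -c "
from h import *
s=r.sense();print(s['eef_pos'],s['tcp_rot'],s['opening'],s['grasp_force'],s['contact_force'])
C=np.array([518.4,345.5,0.]);delta(*grasp(C,-.244,0,tilt=0,toolt=T-SL,h=27))
"
```

```text
[507.9197259  349.51975516   9.56833092] [ 3.14042442 -0.17413277  2.89851055] 0.5046150603922378 52.20297932624817 [ 0.65911063 -1.00768529  7.1039639 ]
d [-0.5 -1.3 -1.3] rv [-0.001   0.0007 -0.0007] t 15.7
```

Request:
servo_tool([
  {"x": 0,"y": 0,"z": 5,"rx": 0,"ry": 0,"rz": 0,"gripper": -1},
  {"x": 0,"y": 0,"z": 15,"rx": 0,"ry": 0,"rz": 0,"gripper": -1},
  {"x": 0,"y": 0,"z": 35,"rx": 0,"ry": 0,"rz": 0,"gripper": -1},
  {"x": 0,"y": 0,"z": 60,"rx": 0,"ry": 0,"rz": 0,"gripper": -1},
  {"x": 0,"y": 0,"z": 90,"rx": 0,"ry": 0,"rz": 0,"gripper": -1},
  {"x": -5,"y": 0,"z": 120,"rx": 0,"ry": 0,"rz": 0,"gripper": -1},
  {"x": -10,"y": -10,"z": 150,"rx": 0,"ry": 0,"rz": 0,"gripper": -1},
  {"x": -15,"y": -30,"z": 180,"rx": 0,"ry": 0,"rz": 0,"gripper": -1},
  {"x": -15,"y": -60,"z": 200,"rx": 0,"ry": 0,"rz": 0,"gripper": -1},
  {"x": -15,"y": -60,"z": 200,"rx": 0,"ry": 0,"rz": 0,"gripper": -1},
])

```text
clock: 16.7
eef_pos: [493.2, 287.2, 212.1]
tcp_rot: [3.14, -0.172, 2.897]
contact_force: [0.3, 0.3, -1.7]
opening: 0.507
grasp_force: 51.6
```

```bash
python3 -c "
from h import *
s=r.sense();p=r.camera_params('wrist');im=r.grab_frame('wrist');cv2.imwrite('pics/w8.png',im)
print(s['eef_pos'],s['tcp_rot'],s['grasp_force'])
R=Ro.from_euler('xyz',s['tcp_rot']).as_matrix()
C0,R0=grasp(np.zeros(3),0)
F=(Ro.from_matrix(R)*toolR(0,T).inv()*slope(0)).as_matrix()
Cn=s['eef_pos']-(F@slope(0).as_matrix().T)@C0
ce,a=caps(im,'green',(200,200,160,200),60,smin=90);print(ce.round(1).tolist(),a)
L=np.array([(onplane(p,u,Cn+58*F[:,2],F[:,2])-Cn)@F for u in ce]);print(L.round(1).tolist())
C=np.array([620.7,66.2,89.3]);delta(*grasp(C,-.047,130))
"
```

```text
[493.18597388 287.22870199 212.12634173] [ 3.13975467 -0.17154051  2.89746119] 51.59972548484802
[[249.5, 284.5], [308.6, 284.9], [250.0, 335.2], [307.7, 335.2]] [1086, 1099, 975, 965]
[[-21.7, -9.9, 58.0], [-21.5, 11.5, 58.0], [-1.9, -10.0, 58.0], [-1.9, 11.4, 58.0]]
d [  40.6 -218.   -16.1] rv [-0.0904 -0.6035  0.1911] t 16.75
```

Request:
servo_tool([
  {"x": 0,"y": -22,"z": 0,"rx": -0.009,"ry": -0.06,"rz": 0.019,"gripper": -1},
  {"x": 0,"y": -45,"z": 0,"rx": -0.018,"ry": -0.12,"rz": 0.038,"gripper": -1},
  {"x": 0,"y": -70,"z": 0,"rx": -0.027,"ry": -0.18,"rz": 0.057,"gripper": -1},
  {"x": 0,"y": -95,"z": 0,"rx": -0.036,"ry": -0.24,"rz": 0.076,"gripper": -1},
  {"x": 0,"y": -120,"z": 0,"rx": -0.045,"ry": -0.3,"rz": 0.095,"gripper": -1},
  {"x": 5,"y": -150,"z": 0,"rx": -0.056,"ry": -0.375,"rz": 0.119,"gripper": -1},
  {"x": 15,"y": -180,"z": 0,"rx": -0.068,"ry": -0.45,"rz": 0.143,"gripper": -1},
  {"x": 25,"y": -205,"z": -5,"rx": -0.079,"ry": -0.525,"rz": 0.166,"gripper": -1},
  {"x": 40,"y": -218,"z": -16,"rx": -0.0904,"ry": -0.6035,"rz": 0.1911,"gripper": -1},
  {"x": 40,"y": -218,"z": -16,"rx": -0.0904,"ry": -0.6035,"rz": 0.1911,"gripper": -1},
])

```text
clock: 17.75
eef_pos: [529.9, 70.0, 189.9]
tcp_rot: [-3.138, 0.431, 3.095]
contact_force: [-0.3, -0.4, -3.2]
opening: 0.509
grasp_force: 51.8
```

Request:
servo_tool([
  {"x": 0,"y": 0,"z": 0,"rx": 0,"ry": 0,"rz": 0,"gripper": -1},
  {"x": 0,"y": 0,"z": 0,"rx": 0,"ry": 0,"rz": 0,"gripper": -1},
])

```text
clock: 17.95
eef_pos: [532.6, 72.0, 192.9]
tcp_rot: [-3.14, 0.433, 3.096]
contact_force: [0.6, -0.0, -2.7]
opening: 0.508
grasp_force: 51.8
```

```bash
python3 -c "
from h import *
s=r.sense();print(s['eef_pos'],s['tcp_rot'],s['grasp_force'],s['qpos'])
C=np.array([620.7,66.2,89.3])
for l in(60,15,5):delta(*grasp(C,-.047,l,dx=-7.5+4,h=28.3))
"
```

```text
[532.55127792  71.99836011 192.90753606] [-3.13968821  0.43289237  3.09551447] 51.76312208175659 [ 0.19726739  0.08648157  2.16339876 -0.22440449  0.48085559 -1.14942317]
d [ 42.7  -3.7 -50.5] rv [ 0.0016 -0.0035 -0.0001] t 17.95
d [ 68.5  -4.9 -87.4] rv [ 0.0016 -0.0035 -0.0001] t 17.95
d [ 74.2  -5.1 -95.6] rv [ 0.0016 -0.0035 -0.0001] t 17.95
```

Request:
servo_tool([
  {"x": 14,"y": -3,"z": -17,"rx": 0.0016,"ry": -0.0035,"rz": 0,"gripper": -1},
  {"x": 28,"y": -3.5,"z": -34,"rx": 0.0016,"ry": -0.0035,"rz": 0,"gripper": -1},
  {"x": 43,"y": -3.7,"z": -50.5,"rx": 0.0016,"ry": -0.0035,"rz": 0,"gripper": -1},
  {"x": 52,"y": -4.1,"z": -63,"rx": 0.0016,"ry": -0.0035,"rz": 0,"gripper": -1},
  {"x": 60,"y": -4.5,"z": -75,"rx": 0.0016,"ry": -0.0035,"rz": 0,"gripper": -1},
  {"x": 68.5,"y": -4.9,"z": -87.4,"rx": 0.0016,"ry": -0.0035,"rz": 0,"gripper": -1},
  {"x": 68.5,"y": -4.9,"z": -87.4,"rx": 0.0016,"ry": -0.0035,"rz": 0,"gripper": -1},
  {"x": 68.5,"y": -4.9,"z": -87.4,"rx": 0.0016,"ry": -0.0035,"rz": 0,"gripper": -1},
])

```text
clock: 18.75
eef_pos: [600.9, 66.8, 105.3]
tcp_rot: [-3.141, 0.437, 3.095]
contact_force: [-0.5, -0.2, -2.7]
opening: 0.51
grasp_force: 51.8
```

```bash
python3 -c "
from h import *
s=r.sense();print(s['eef_pos'],s['tcp_rot'],s['contact_force'],s['qpos'])
C=np.array([620.7,66.2,89.3])
for l in(3,0):delta(*grasp(C,-.047,l,dx=-7.5+4,h=28.3))
im=r.grab_frame('side');cv2.imwrite('pics/s9.png',cv2.resize(im[130:280,170:330],(800,600),interpolation=cv2.INTER_CUBIC))
"
```

```text
[600.87898238  66.83981693 105.31616746] [-3.14095548  0.43669331  3.09538904] [-0.47130032 -0.23684131 -2.66607677] [ 0.15706802  0.33489638  2.10281699 -0.30757245  0.28805348 -1.09049878]
d [ 7.  -0.  -9.6] rv [ 0.0006  0.0003 -0.0005] t 18.75
d [  8.8  -0.1 -12.1] rv [ 0.0006  0.0003 -0.0005] t 18.75
```

View pics/s9.png

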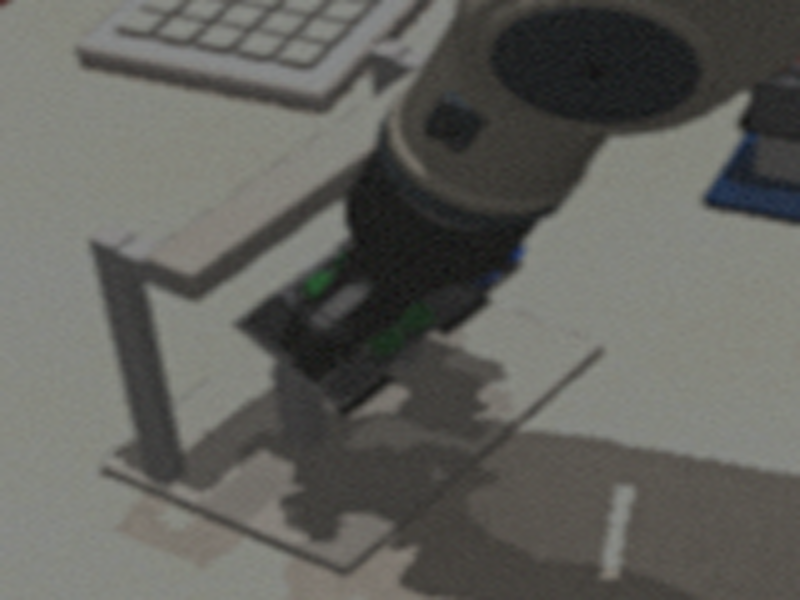

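The green carrier hovers over the rail at the right slope and clear of the lamp bar. Lowering it slowly.

Request:
servo_tool([
  {"x": 2,"y": 0,"z": -3,"rx": 0,"ry": 0,"rz": 0,"gripper": -1},
  {"x": 4,"y": 0,"z": -5.5,"rx": 0,"ry": 0,"rz": 0,"gripper": -1},
  {"x": 5.5,"y": 0,"z": -7.5,"rx": 0,"ry": 0,"rz": 0,"gripper": -1},
  {"x": 6.5,"y": 0,"z": -9,"rx": 0,"ry": 0,"rz": 0,"gripper": -1},
  {"x": 6.5,"y": 0,"z": -9,"rx": 0,"ry": 0,"rz": 0,"gripper": -1},
])

```text
clock: 19.3
eef_pos: [607.2, 66.2, 96.0]
tcp_rot: [-3.141, 0.437, 3.095]
contact_force: [-0.6, 0.1, -2.1]
opening: 0.504
grasp_force: 51.8
```

Request:
servo_tool([
  {"x": 0.6,"y": 0,"z": -0.8,"rx": 0,"ry": 0,"rz": 0,"gripper": -1},
  {"x": 0.6,"y": 0,"z": -0.8,"rx": 0,"ry": 0,"rz": 0,"gripper": -1},
])

```text
clock: 19.5
eef_pos: [607.8, 66.2, 95.3]
tcp_rot: [-3.141, 0.437, 3.095]
contact_force: [0.3, -0.1, -2.9]
opening: 0.512
grasp_force: 51.8
```

Request:
servo_tool([
  {"x": 0.6,"y": 0,"z": -0.8,"rx": 0,"ry": 0,"rz": 0,"gripper": -1},
  {"x": 0.6,"y": 0,"z": -0.8,"rx": 0,"ry": 0,"rz": 0,"gripper": -1},
])

```text
clock: 19.7
eef_pos: [608.5, 66.2, 94.5]
tcp_rot: [-3.141, 0.437, 3.095]
contact_force: [-0.2, -0.1, -3.1]
opening: 0.507
grasp_force: 51.8
```

Request:
servo_tool([
  {"x": 0.6,"y": 0,"z": -0.8,"rx": 0,"ry": 0,"rz": 0,"gripper": -1},
  {"x": 0.6,"y": 0,"z": -0.8,"rx": 0,"ry": 0,"rz": 0,"gripper": -1},
])

```text
clock: 19.9
eef_pos: [609.1, 66.3, 93.7]
tcp_rot: [-3.141, 0.437, 3.095]
contact_force: [-0.6, 0.5, -1.7]
opening: 0.504
grasp_force: 51.8
```

Request:
servo_tool([
  {"x": 0.5,"y": 0,"z": -0.7,"rx": 0,"ry": 0,"rz": 0,"gripper": -1},
  {"x": 0.5,"y": 0,"z": -0.7,"rx": 0,"ry": 0,"rz": 0,"gripper": -1},
])

```text
clock: 20.1
eef_pos: [609.2, 66.3, 93.5]
tcp_rot: [-3.141, 0.437, 3.095]
contact_force: [-6.4, -0.0, 7.1]
opening: 0.508
grasp_force: 53.3
```

Request:
servo_tool([
  {"x": -0.8,"y": 0,"z": -0.6,"rx": 0,"ry": 0,"rz": 0,"gripper": -1},
  {"x": -1.6,"y": 0.1,"z": -1.1,"rx": 0,"ry": 0,"rz": 0,"gripper": -1},
  {"x": -2.4,"y": 0.1,"z": -1.7,"rx": 0,"ry": 0,"rz": 0,"gripper": -1},
  {"x": -2.4,"y": 0.1,"z": -1.7,"rx": 0,"ry": 0,"rz": 0,"gripper": -1},
])

```text
clock: 20.5
eef_pos: [609.1, 66.3, 93.4]
tcp_rot: [-3.142, 0.442, 3.095]
contact_force: [-2.0, -3.7, 11.0]
opening: 0.508
grasp_force: 53.6
```

Request:
servo_tool([
  {"x": -0.8,"y": 0,"z": -0.6,"rx": 0,"ry": 0,"rz": 0,"gripper": -1},
  {"x": -0.8,"y": 0,"z": -0.6,"rx": 0,"ry": 0,"rz": 0,"gripper": -1},
])

```text
clock: 20.7
eef_pos: [609.0, 66.4, 93.4]
tcp_rot: [3.141, 0.443, 3.095]
contact_force: [-1.7, -4.8, 14.2]
opening: 0.506
grasp_force: 53.9
```

Request:
servo_tool([
  {"x": -0.8,"y": 0,"z": -0.6,"rx": 0,"ry": 0,"rz": 0,"gripper": -1},
  {"x": -0.8,"y": 0,"z": -0.6,"rx": 0,"ry": 0,"rz": 0,"gripper": -1},
])

```text
clock: 20.9
eef_pos: [608.8, 66.6, 93.3]
tcp_rot: [3.141, 0.445, 3.095]
contact_force: [-0.8, -3.7, 15.9]
opening: 0.506
grasp_force: 54.1
```

Request:
servo_tool([
  {"x": -0.5,"y": 0,"z": 0.7,"rx": 0,"ry": 0,"rz": 0,"gripper": -1},
  {"x": -0.5,"y": 0,"z": 0.7,"rx": 0,"ry": 0,"rz": 0,"gripper": -1},
  {"x": -0.5,"y": 0,"z": 0.7,"rx": 0,"ry": 0,"rz": 0,"gripper": -1},
])

```text
clock: 21.2
eef_pos: [606.4, 66.6, 91.9]
tcp_rot: [3.141, 0.44, 3.095]
contact_force: [2.6, -2.7, 6.1]
opening: 0.506
grasp_force: 52.4
```

```bash
python3 -c "
from h import *
s=r.sense();print(s['eef_pos'],s['tcp_rot'],s['contact_force'],s['wrist_torque'],s['contact_force']@slope(-.047).as_matrix())
C=np.array([620.7,66.2,89.3])
delta(*grasp(C,-.047,0,dx=-7.5,h=28.3))
p=r.camera_params('wrist');im=r.grab_frame('wrist');cv2.imwrite('pics/w10.png',im)
F=slope(-.047).as_matrix();n=F[:,2]
for c,k in(('green',90),('blue',120)):
  ce,a=caps(im,c,(0,150,560,260),150,smin=k);print(ce.round(1).tolist(),a)
  print([((onplane(p,u,C+58*n,n)-C)@F)[:2].round(1).tolist() for u in ce])
"
```

```text
[606.43354244  66.5903606   91.86372142] [3.14146266 0.4402445  3.09519332] [ 2.57239713 -2.71289253  6.09809784] [-0.32152036 -0.59771908 -0.04293957] [ 5.70699094 -2.58903853  3.4483248 ]
d [-0.1  0.3 -0.9] rv [ 0.0001  0.0039 -0.0007] t 21.2
[[250.2, 282.0], [307.9, 282.1], [250.7, 331.0], [306.9, 331.0]] [1267, 1255, 1279, 1289]
[[-20.4, -10.5], [-20.3, 11.2], [-0.6, -10.6], [-0.5, 11.1]]
[[40.8, 281.8], [97.4, 281.9], [46.4, 330.3], [95.6, 324.0], [43.9, 368.6]] [1628, 1539, 1584, 659, 453]
[[-20.6, -89.4], [-20.5, -68.1], [-1.0, -89.5], [-3.5, -70.3], [15.2, -92.3]]
```

View pics/w10.png

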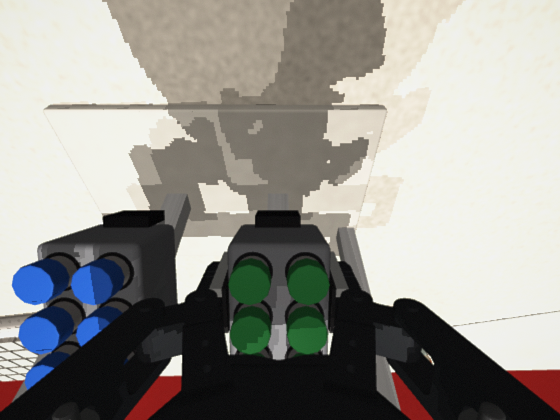

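The green cap rows lie at the same slope position as the blue ones (−20.4 against −20.6), so the carrier is at the lip. One more small push, then release.

Request:
servo_tool([
  {"x": -0.8,"y": 0,"z": -0.6,"rx": 0,"ry": 0,"rz": 0,"gripper": -1},
  {"x": -0.8,"y": 0,"z": -0.6,"rx": 0,"ry": 0,"rz": 0,"gripper": -1},
  {"x": -0.8,"y": 0,"z": -0.6,"rx": 0,"ry": 0,"rz": 0,"gripper": -1},
])

```text
clock: 21.55
eef_pos: [606.4, 66.6, 91.8]
tcp_rot: [3.141, 0.442, 3.095]
contact_force: [4.5, -2.5, 7.8]
opening: 0.509
grasp_force: 52.9
```

Request:
servo_tool([
  {"x": 0,"y": 0,"z": -0.5,"rx": 0,"ry": 0,"rz": 0,"gripper": -1},
  {"x": 0,"y": 0,"z": -0.5,"rx": 0,"ry": 0,"rz": 0,"gripper": -1},
  {"x": 0,"y": 0,"z": -0.5,"rx": 0,"ry": 0,"rz": 0,"gripper": 0.1},
  {"x": 0,"y": 0,"z": -0.5,"rx": 0,"ry": 0,"rz": 0,"gripper": 0.2},
  {"x": 0,"y": 0,"z": -0.5,"rx": 0,"ry": 0,"rz": 0,"gripper": 0.35},
  {"x": 0,"y": 0,"z": -0.5,"rx": 0,"ry": 0,"rz": 0,"gripper": 0.4},
  {"x": 0,"y": 0,"z": -0.5,"rx": 0,"ry": 0,"rz": 0,"gripper": 0.4},
])

```text
clock: 22.25
eef_pos: [603.9, 66.3, 89.4]
tcp_rot: [-3.141, 0.437, 3.095]
contact_force: [0.1, 0.4, -0.1]
opening: 0.701
grasp_force: 0.0
```

Released with no contact force. Withdrawing square to the slope.

Request:
servo_tool([
  {"x": -5,"y": 0,"z": 8,"rx": 0,"ry": 0,"rz": 0,"gripper": 0.4},
  {"x": -11,"y": 0.5,"z": 17,"rx": 0,"ry": 0,"rz": 0,"gripper": 0.4},
  {"x": -18,"y": 1,"z": 27,"rx": 0,"ry": 0,"rz": 0,"gripper": 0.4},
  {"x": -25,"y": 1,"z": 38,"rx": 0,"ry": 0,"rz": 0,"gripper": 0.4},
  {"x": -25,"y": 1,"z": 38,"rx": 0,"ry": 0,"rz": 0,"gripper": 0.4},
  {"x": -25,"y": 1,"z": 38,"rx": 0,"ry": 0,"rz": 0,"gripper": 0.4},
])

```text
clock: 22.85
eef_pos: [579.4, 67.4, 128.7]
tcp_rot: [-3.141, 0.439, 3.095]
contact_force: [0.4, -0.5, 0.3]
opening: 0.7
grasp_force: 0.0
```

```bash
python3 -c "
from h import *
s=r.sense();print(s['eef_pos'],s['tcp_rot'])
C=np.array([620.7,66.2,89.3])
p=r.camera_params('wrist');im=r.grab_frame('wrist');cv2.imwrite('pics/w11.png',im)
F=slope(-.047).as_matrix();n=F[:,2]
for c,k in(('green',90),('blue',120)):
  ce,a=caps(im,c,(0,150,560,260),60,smin=k);print(ce.round(1).tolist(),a)
  print([((onplane(p,u,C+58*n,n)-C)@F)[:2].round(1).tolist() for u in ce])
"
```

```text
[579.43929378  67.43336643 128.65941566] [-3.141351    0.43892083  3.09503075]
[[259.3, 251.9], [300.7, 252.0], [259.6, 288.2], [300.2, 288.2], [260.0, 322.7], [300.0, 322.8]] [509, 518, 496, 497, 443, 442]
[[-19.4, -10.4], [-19.3, 11.6], [0.9, -10.4], [0.9, 11.5], [20.8, -10.5], [21.0, 11.6]]
[[109.8, 250.6], [150.3, 250.8], [112.8, 286.1], [152.6, 286.1]] [686, 659, 672, 647, 2, 1]
[[-20.2, -89.8], [-20.1, -68.4], [-0.4, -89.8], [-0.4, -68.3]]
```

Request:
servo_tool([
  {"x": -17,"y": 0,"z": 25,"rx": 0,"ry": 0,"rz": 0,"gripper": 0.4},
  {"x": -34,"y": -10,"z": 49,"rx": 0,"ry": 0,"rz": 0,"gripper": 0.4},
  {"x": -35,"y": -25,"z": 50,"rx": 0,"ry": 0,"rz": 0,"gripper": 0.4},
  {"x": -36,"y": -40,"z": 50,"rx": 0,"ry": 0,"rz": 0,"gripper": 0.4},
  {"x": -36,"y": -40,"z": 50,"rx": 0,"ry": 0,"rz": 0,"gripper": 0.4},
  {"x": -36,"y": -40,"z": 50,"rx": 0,"ry": 0,"rz": 0,"gripper": 0.4},
  {"x": -36,"y": -40,"z": 50,"rx": 0,"ry": 0,"rz": 0,"gripper": 0.4},
])

```text
clock: 23.6
eef_pos: [543.3, 27.7, 177.4]
tcp_rot: [-3.141, 0.437, 3.095]
contact_force: [-0.2, -0.1, 0.3]
opening: 0.698
grasp_force: 0.0
```

```bash
cat > cmp.py <<'E'
from h import *
s=r.sense();print(s['eef_pos'],s['tcp_rot'],s['clock'])
C=np.array([620.7,66.2,89.3])
p=r.camera_params('wrist');im=r.grab_frame('wrist');cv2.imwrite('pics/w12.png',im)
F=slope(-.047).as_matrix();n=F[:,2]
for c,k,b in(('green',90,(280,120,110,200)),('blue',120,(150,120,120,200))):
  for kk in (3,7):
    ce,a=caps(im,c,b,40,k=kk,smin=k)
    L=np.array([((onplane(p,u,C+58*n,n)-C)@F)[:2] for u in ce]);print(c,ce.round(1).tolist(),L.round(1).tolist(),L.mean(0).round(2))
# dark lip fronts: brightness profile down each rail centre
g=cv2.cvtColor(im,cv2.COLOR_BGR2GRAY)
for y in(0,-80):
  u=[proj(p,C+F@[x,y+dy,z])[0] for x,dy,z in((-40,0,12),(-32,0,45),(-32,0,12))];print(np.round(u,1).tolist())
  c=int(u[0][0]);print(c,g[int(u[0][1])-12:int(u[1][1])+16,c-2:c+3].mean(1).astype(int).tolist(),int(u[0][1])-12)
E
python3 cmp.py
```

```text
[543.27384629  27.67313234 177.35981169] [-3.14093354  0.43677713  3.09513553] 23.6
green [[320.8, 228.6], [350.8, 228.6], [320.2, 255.2], [351.6, 251.9], [319.7, 280.8]] [[-19.5, -10.6], [-19.4, 11.4], [0.7, -10.6], [-1.8, 12.6], [20.6, -10.6]] [-3.88 -1.58]
green [[320.8, 228.5], [350.9, 228.6], [320.2, 255.2], [319.8, 280.8]] [[-19.5, -10.6], [-19.4, 11.4], [0.7, -10.6], [20.6, -10.6]] [-4.42 -5.11]
blue [[211.0, 228.0], [240.8, 228.1], [212.0, 249.7], [241.4, 254.3], [241.7, 279.4]] [[-20.0, -91.1], [-19.9, -69.2], [-3.6, -90.9], [-0.1, -69.2], [19.4, -69.3]] [ -4.83 -77.92]
blue [[211.0, 228.0], [240.8, 228.1], [212.9, 249.5], [241.5, 254.3], [241.9, 279.4]] [[-20.0, -91.1], [-19.9, -69.2], [-3.8, -90.2], [-0.1, -69.1], [19.4, -69.2]] [ -4.87 -77.75]
[[325.8, 194.7], [332.4, 209.1], [325.6, 203.8]]
325 [89, 89, 89, 90, 91, 91, 92, 91, 91, 92, 92, 92, 91, 53, 15, 3, 9, 9, 10, 10, 11, 9, 15, 27, 29, 30, 30, 30, 45, 61, 70, 78, 62, 52, 38, 27, 26, 46, 88, 103, 107, 107, 108] 182
[[234.8, 194.8], [228.7, 209.2], [235.0, 203.9]]
234 [92, 92, 93, 93, 94, 94, 93, 94, 94, 94, 94, 95, 95, 55, 16, 4, 7, 9, 11, 10, 9, 9, 18, 28, 30, 29, 29, 32, 43, 57, 69, 76, 79, 79, 75, 65, 57, 52, 70, 83, 87, 87, 89] 182
```

```bash
python3 -c "
from rig import r
print(r.sign_off())"
```

```text
the job is handed in; nothing more can be done
None
```

The job is handed in: the red-capped carrier stands on the parking rail, within about 1.5 mm of centre, and the green-capped one lies flat and square on the sloped rail against the lip (it took about 24 s of the 72 s). The other things were not touched as far as the readings show, but I viewed 11 pictures, one over the limit of 10.

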